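# Load a sample carrier under the drag springs of a loading dock

### The job

Load the grey sample carrier into the white loading dock using only closed fingertips: press the carrier down hard behind its thumb bar so that its sprung bed sinks, and, keeping it pressed down, push it forward by the bar under the two leaf springs until it is home against the end stop and the bed has sprung back up behind it. Only press and push: do not pick the carrier up, and leave the other things on the worktop where they are. Finish with the fingers clear.

Things in the scene. Friction and masses are not known exactly. Their poses are not given: they have to be found in the camera images.
- dock: Fixed loading dock: white walls on an aluminium base, 232 long (x) x 122 wide x 30 high. Origin: on the worktop under its middle, z up, +x = loading direction along the open channel, 99 wide. The black sprung bed lies at x = -112 to +1, then the fixed floor, its top 10 above the worktop, to the end stop face at x = 106 (stop 29 high). Rear lip 19 high at x = -114 to -119.
- gate (a point): Middle of the gap between the dock's two gates (dock x = 11, y = 0, height 23.5). One gate stands on each wall at x = 6 to 16 and reaches inward to y = +-27; undersides 23.5 above the worktop, tops 35.5. The 54 wide gap lets the thumb bar and fingers through; the carrier's sides must go under the gates.
- carrier: Loose grey plate 100 long (x) x 96 wide x 10 thick, 0.1 to 0.2 kg, three steel discs near its nose. Origin: centre of its underside, x forward as the dock's x. Starts on the raised bed (underside 18.5 above the worktop, in the channel, dock x about -57), too high for the gates: it must sink at least 5 to enter, and be kept down until its tail has left the bed.
- thumb (a point): Where to press: on the carrier's flat top (10 above its underside), at carrier x = -4, y = 0, 16 behind the back face of the thumb bar. The bar stands across the plate, 40 wide (y), at carrier x = 12 to 20, its top 24 above the underside; the flat area behind it is 60 long.
- bed (a joint): Sprung bed of the dock: metres pressed down. 0 = up (top 18.5 above the worktop), 0.008 = bottom stop (top 10.5). It takes about 6 N to start it, 9 N at 5 mm and 11 N at the bottom. It springs up again behind the carrier when the carrier's tail passes dock x = +1.
- spring_left (a joint): Left (+y) steel leaf spring, 50 long, hinged on the inner gate at dock y = 37, trailing forward and down from the gate to about 15 above the worktop. Radians lifted: 0 at rest, about 0.1 with the carrier under it, where it presses down with about 4 N.
- spring_right (a joint): Right (y = -37) leaf spring, the same.
- home (a point): Where the carrier's origin is when it is fully home: dock x = 56, y = 0, 10 above the worktop.
- beaker: Bystander: clear plastic beaker, 61 across, 69 high, left of the dock; origin under its middle.
- slide_box: Bystander: black slide box 85x34x50 high, right of the dock; origin under its middle.
- tip_box: Bystander: tip box with a clear lid 75x85x50 high, right of the dock near the front edge; origin under its middle.
- rack: Bystander: yellow microtube rack 80x52x52 high, the one left of the dock near the front edge; origin under its middle.
- dropper: Bystander: dropper bottle with a yellow cap, 66 across, 165 high, far right on the front strip; origin under its middle.

How it is judged:
By the outcome, as a careful person would: the job done as asked, in the order asked, and still so for the second after the job is handed in, with the robot touching nothing.
It also fails if it takes over 42 s, if anything falls off the work surface, if the arm or the gripper's body presses on something with over 40 N, if the wrist force passes 120 N, or if a joint passes its speed limit or range.

### The arm

A 6-joint arm with a two-finger parallel gripper is mounted at the origin on a cart in front of the work surface, level with it; the furniture and walls round the work are solid. World frame = base frame: x ahead of the robot, y to its left, z up, the work surface at z = 0. Lengths are in m, angles in degrees, forces in N, time in s.
With the tool pointing down it reaches from about 0.375 to 0.9 m from the base axis. Payload 3.1 kg.
Tool frame: the origin (TCP) lies on the centre line of the jaws, within the pads' length; the fingertips stand 22 mm ahead of it and the grasp point (between the pads) lies 3 mm ahead of it; z points along the fingers, y is the line along which they close (so a half turn about z gives the same grasp; the last joint's range is limited). The gripper opens to 87 mm and grips with 3 to 60 N. Pads are 19 mm wide; open, the fingers measure 117 mm over their backs; the gripper's body (75 mm by 190 mm) begins 51 mm behind the grasp point.
Start: joints at [54.861, 30.224, 82.088, -0, 67.689, -10.227], TCP at [0.263, 0.567, 0.245] pointing down, gripper open.
Joint ranges: [-176.69, 176.69], [-43.24, 126.21], [12.49, 139.97], [-82, 262], [0, 151.66], [-163.58, 163.58]. Speed limits (degrees/s): [159.86, 159.86, 180, 180, 180, 180].

### API

Orientations are given as a 3x3 rotation matrix whose columns are the frame's x, y, z axes.
In Python, from rig import * gives the robot as it stands.
- The arm moves only by the shell command python3 -m jog 'ROWS'. ROWS is text: rows parted by semicolons, each of 7 numbers parted by spaces: the shift along the tool's x, y, z in mm, then the turn, a rotation vector about the tool's x, y, z in rad, then the finger opening in mm, from 0 to 87. In form: tx ty tz ax ay az fingers; .... A call has 1 to 12 rows; each row shifts and turns the commanded pose from where the row before left it, along the tool's axes as they then stand; what a row does not reach is not made up. A row lasts 1/8 s, in which the tool goes at most 62.5 mm and 10.7 degrees, less where a joint would pass 70% of its speed; a pose out of reach is approached as far as the arm can. A call with a gripper value outside its range is refused whole. The fingers move at their own pace and stop on an object; the grip force is fixed at half the most. Time passes only in rows, so rows that do not move let the fingers close. It gives the time, the measured TCP pose, the force, the opening and the grip force at its end, in the units of the state.
- read_state(): the state, without advancing time (a new reading comes with each control period).
- capture(name): name is "side" or "top"; returns a dict with "color" (384x512x3 uint8, red, green, blue), "camera_matrix" (3x3 intrinsics, pixels), "R" (3x3) and "t" (3): a world point X has camera coordinates R X + t. Camera axes: x right, y down, z forward; pixel columns grow to the right and rows downward; lengths in m; the calibration is good to about 2 mm. A picture is of the moment at which its call begins. There is no depth.
- hand_in(): hands the job in; it is judged then, once.
Trained networks look in the newest picture that a camera, given by its name, has taken for a name from the list of things; names that differ only in an ending like _2 or _b are one class to them, and where a whole thing is asked for, a point or a joint stands for the part that bears it (a point fixed in the world has none). Each returns a list of dicts, best first, with "conf" (0 to 1); they miss things now and then, are a little off and sometimes report something else, mostly with a low value. They report only what shows in the picture. A call takes as long as a camera call.
- find_in(camera, target): "at" ([x, y, z] in m, in world coordinates, good to about 4 mm: the middle of the surface that is visible of it).
- trace(camera, target): "pixels" (384x512 bool, what is visible of it).
- place_of(camera, target): "at" ([x, y, z] in m, in world coordinates, good to about 4 mm: a listed point, or the origin of a listed thing).
The state is a dict: "time_s": time; "joint_positions": joint angles; "qvel": joint speeds; "tau": joint torques, N m; "position": TCP position; "tcp_rot": TCP orientation; "force": force on the tool from outside, world axes, zero at the start; "moment": the same for the moment, N m; "opening": opening from 0.0 (shut) to 1.0 (fully open); "grasp_force": force on a finger pad.
Only numpy, scipy, OpenCV 4.12 (cv2) and the standard library are available. Lean on these libraries where they do the work, as an engineer would, in place of code of your own. Each camera call takes 0.05 s, during which the arm holds its last target. There are 200 camera calls.

## Working session

There is one attempt and no reset: what is moved stays moved. The work goes in short steps, Python scripts to look and compute and a shell command to move; the robot and the scene stay as the last step left them, time stands still between calls to the robot, and variables do not carry over. Pictures are saved under pics/ and viewed, at most 10 in all, crops included, and the job is handed in when it is done.

```bash
mkdir -p pics; python3 - <<'E'
from rig import *
import cv2,numpy as np
s=read_state();print(s['time_s'],s['position'],np.round(s['tcp_rot'],3),s['opening'])
for c in("top","side"):
    d=capture(c);cv2.imwrite(f"pics/{c}0.png",d["color"][:,:,::-1])
    for n in("dock","gate","carrier","thumb","home"):
        print(c,n,[(np.round(r["at"],4),round(r["conf"],2)) for r in place_of(c,n)[:2]])
    print(d["camera_matrix"].tolist(),np.round(d["R"],4).tolist(),d["t"])
E
```

```text
0.0 [0.2628599  0.56627604 0.24355479] [[-0.907  0.421 -0.001]
 [ 0.421  0.907 -0.002]
 [ 0.    -0.002 -1.   ]] 0.9981767879679587
top dock [(array([0.5746, 0.1807, 0.0049]), 0.63)]
top gate [(array([0.5842, 0.1913, 0.021 ]), 0.86), (array([0.5279, 0.1496, 0.0172]), 0.4)]
top carrier [(array([0.5289, 0.149 , 0.0205]), 0.83)]
top thumb [(array([0.5261, 0.145 , 0.0276]), 0.71)]
top home [(array([0.6251, 0.2159, 0.0122]), 0.58)]
[[408.48283986775283, 0.0, 253.88912840775464], [0.0, 408.48283986775283, 194.1674224141618], [0.0, 0.0, 1.0]] [[-0.0083, -0.9999, -0.0097], [-0.9921, 0.0095, -0.1253], [0.1254, 0.0086, -0.9921]] [0.07816437 0.59249495 1.46764665]
side dock [(array([0.5766, 0.1819, 0.0015]), 0.85)]
side gate [(array([0.5854, 0.186 , 0.0293]), 0.95)]
side carrier [(array([0.5307, 0.1466, 0.016 ]), 0.94)]
side thumb [(array([0.5267, 0.1429, 0.0322]), 0.74)]
side home [(array([0.6216, 0.2164, 0.012 ]), 0.74)]
[[424.27443559952997, 0.0, 258.1000523807241], [0.0, 424.27443559952997, 190.62555078523513], [0.0, 0.0, 1.0]] [[0.9659, -0.2581, 0.0218], [-0.102, -0.4561, -0.8841], [0.2381, 0.8517, -0.4668]] [-0.56242353  0.13211757  1.20534321]
```

```bash
python3 - <<'E'
import cv2
a=cv2.imread("pics/top0.png");b=cv2.imread("pics/side0.png")
from rig import *
import numpy as np
def crop(d,im,n):
    K=d["camera_matrix"]; p=K@(d["R"]@np.array([.576,.181,.01])+d["t"]);u=(p[:2]/p[2]).astype(int)
    x0,y0=max(u[0]-80,0),max(u[1]-60,0);print(n,x0,y0)
    cv2.imwrite(f"pics/{n}c.png",cv2.resize(im[y0:y0+120,x0:x0+160],None,fx=5,fy=5,interpolation=2))
crop(capture("top"),a,"top");crop(capture("side"),b,"side")
E
```

```text
top 145 139
side 163 125
```

View pics/topc.png

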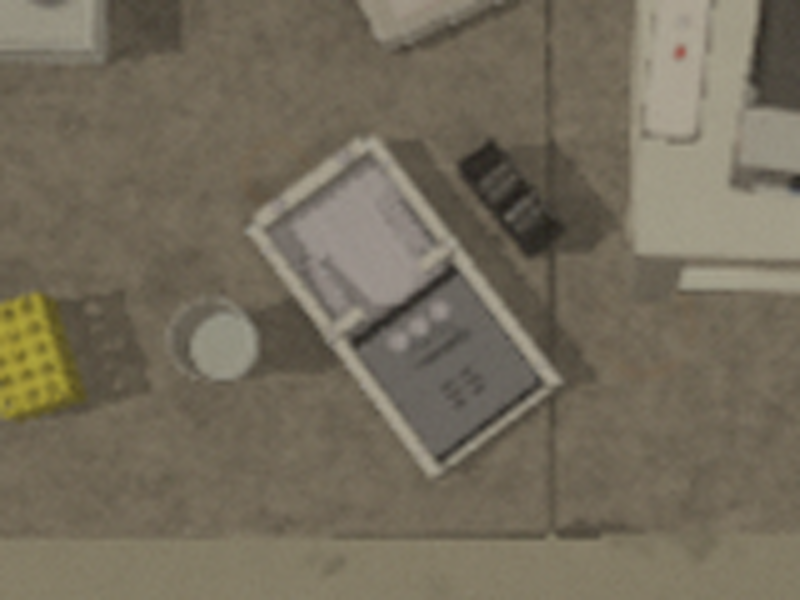

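View pics/sidec.png

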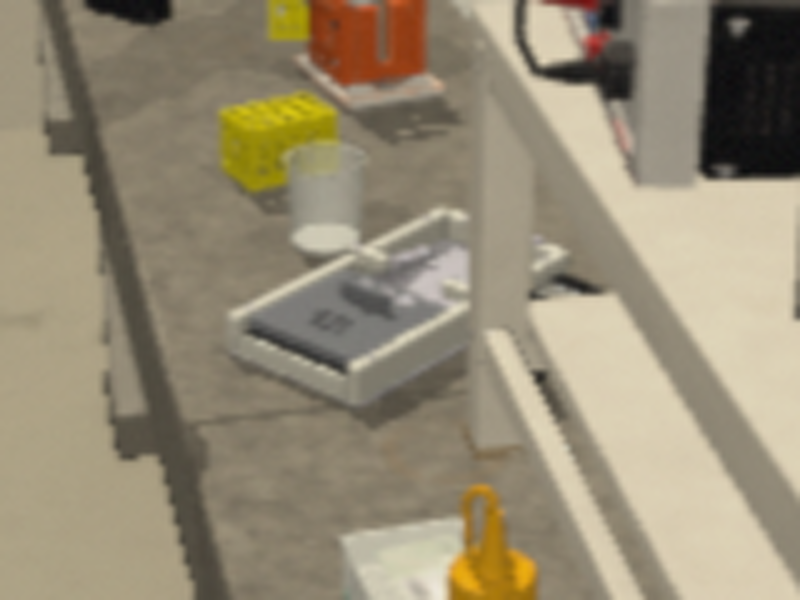

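View pics/side0.png

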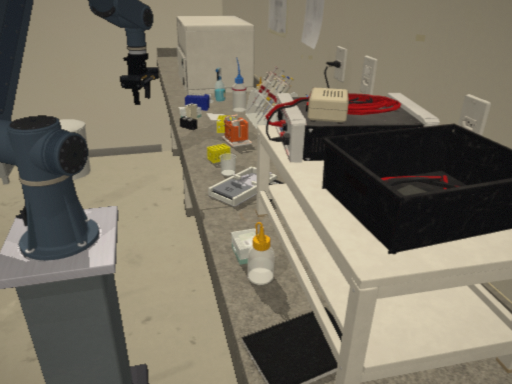

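```bash
cat > cam.py <<'E'
import numpy as np
def proj(d,X):
    p=(np.asarray(X)@d["R"].T+d["t"])@d["camera_matrix"].T
    return p[:,:2]/p[:,2:]
E
python3 - <<'E'
from rig import *
from cam import *
import cv2
from scipy.optimize import least_squares
D={c:capture(c) for c in("top","side")}
off={"top":(145,139),"side":(163,125)}
obs=[("top",(113,-61,30),(370,138)),("top",(113,61,30),(250,230)),("top",(-119,61,30),(437,475)),("top",(-119,-61,30),(560,380)),
("top",(11,27,35.5),(365,312)),("top",(11,-27,35.5),(424,264)),
("side",(-119,61,30),(231,316)),("side",(-119,-61,30),(350,372)),("side",(-119,-61,0),(354,406)),("side",(113,61,30),(445,209)),("side",(113,-61,30),(570,255))]
def w(p,m):
    c,s=np.cos(p[2]),np.sin(p[2]);m=np.array(m,float)/1e3
    return np.stack([p[0]+c*m[:,0]-s*m[:,1],p[1]+s*m[:,0]+c*m[:,1],m[:,2]],1)
def f(p,cs=("top","side")):
    return np.concatenate([(proj(D[c],w(p,[m]))[0]-(np.array(u)/5+off[c]-.4)) for c,m,u in obs if c in cs])
for cs in(("top","side"),("top",),("side",)):
    r=least_squares(f,[.576,.181,.62],args=(cs,),loss="soft_l1",x_scale=[.01,.01,.05]);print(cs,r.x,np.degrees(r.x[2]))
    print(np.round(r.fun.reshape(-1,2),1).tolist())
r=least_squares(f,[.576,.181,.62],loss="soft_l1",x_scale=[.01,.01,.05])
print("gate,home,thumb0,rear",w(r.x,[(11,0,23.5),(56,0,10),(-61,0,28.5)]))
# trace-based rect check
for c in D:
    t=trace(c,"carrier")
    if t:
        m=t[0]["pixels"].astype(np.uint8);print(c,"carrier rect",t[0]["conf"],cv2.minAreaRect(cv2.findNonZero(m)))
cv2.imwrite("pics/top1.png",D["top"]["color"][:,:,::-1])
E
```

```text
('top', 'side') [0.57733054 0.17892963 0.63206571] 36.214697636919205
[[2.0, -1.0], [-0.5, -0.1], [-1.0, 1.1], [1.1, 0.2], [-0.1, -0.2], [-0.1, 0.7], [-1.8, -0.7], [1.4, -0.4], [0.7, 0.9], [-0.7, -0.6], [0.4, -0.5]]
('top',) [0.57787284 0.17944264 0.65186953] 37.34937305306571
[[1.2, -1.0], [-0.9, 0.4], [-0.4, 0.9], [1.3, -0.6], [-0.2, -0.2], [-0.4, 0.4]]
('side',) [0.5767471  0.17707297 0.61439259] 35.20210226028071
[[-2.1, -0.7], [0.7, -0.2], [-0.1, 1.1], [-0.1, -0.4], [0.7, -0.0]]
gate,home,thumb0,rear [[0.58620544 0.18542857 0.0235    ]
 [0.62251184 0.21201514 0.01      ]
 [0.52811521 0.14289006 0.0285    ]]
top carrier rect 0.82 ((233.8000030517578, 211.89999389648438), (28.000003814697266, 25.800003051757812), 53.130104064941406)
```

View pics/top0.png

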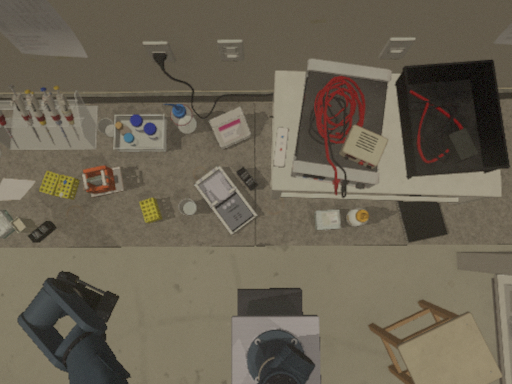

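Top view: the dock is centred near (225,200) and loads up-left. The carrier sits on the bed, and nothing tall is along the approach. In the crop the gate tips are at about (365,312) and (424,264). I'll move above the press point with tool y along the dock's x and the fingers shut.

```bash
python3 -m jog '-20 -14 0 0 0 0 0; -40 -27 0 0 0 0 0; -40 -27 0 0 0 0 0; -40 -27 0 0 0 0 0; -40 -27 0 0 0 0 0; -40 -27 0 0 0 0 0; -40 -27 0 0 0 0 0; -40 -27 0 0 0 0 0; -40 -27 0 0 0 0 0; -40 -27 0 0 0 0 0; -37 -20 0 0 0 0 0' && python3 -m jog '0 0 20 0 0 0.166 0; 0 0 30 0 0 0.166 0; 0 0 30 0 0 0.166 0; 0 0 30 0 0 0 0; 0 0 0 0 0 0 0; 0 0 0 0 0 0 0' ; python3 - <<'E'
from rig import *
import numpy as np
s=read_state();p=s["position"];R=s["tcp_rot"]
print(s["time_s"],p,np.round(R,3).tolist(),s["force"],s["opening"])
tip=p+R[:,2]*.022
for yaw in(36.5,):
    a=np.radians(yaw);d=tip[:2]-np.array([.5773,.179]);print("dock mm",1e3*(d@[np.cos(a),np.sin(a)]),1e3*(d@[-np.sin(a),np.cos(a)]),"tipz",tip[2],"yaw y",np.degrees(np.arctan2(R[1,1],R[0,1])))
E
```

```text
time_s: 2.28
position: [0.5249, 0.137, 0.2447]
tcp_rot: [[-0.906, 0.423, -0.0], [0.423, 0.906, -0.001], [0.0, -0.001, -1.0]]
force: [0.4, 0.1, -0.3]
opening: 0.006
grasp_force: 0.0
time_s: 3.02
position: [0.5253, 0.1394, 0.1355]
tcp_rot: [[-0.595, 0.804, 0.001], [0.804, 0.595, -0.0], [-0.001, 0.001, -1.0]]
force: [-0.4, -0.1, 1.0]
opening: 0.007
grasp_force: 0.0
3.025 [0.52525213 0.13942887 0.13545944] [[-0.595, 0.804, 0.001], [0.804, 0.595, -0.0], [-0.001, 0.001, -1.0]] [-0.35739505 -0.06850452  0.96239483] 0.006702480256005129
dock mm -65.35538415586325 -0.8683002125943785 tipz 0.11345945292359168 yaw y 36.533357554127974
```

```bash
python3 -m jog '1 0 30 0 0 0 0; 0 0 30 0 0 0 0; 0 0 14 0 0 0 0; 0 0 0 0 0 0 0'; python3 - <<'E'
from rig import *
import cv2,numpy as np
ims=[]
for c,(x,y) in(("top",(170,150)),("side",(190,145))):
    im=capture(c)["color"][:,:,::-1];ims.append(cv2.resize(im[y:y+90,x:x+90],None,fx=4.4,fy=4.4,interpolation=2))
    for n in("carrier","thumb"): print(c,n,[(np.round(r["at"],4),round(r["conf"],2)) for r in place_of(c,n)[:1]])
cv2.imwrite("pics/p1.png",np.hstack(ims))
E
```

```text
time_s: 3.52
position: [0.5243, 0.1407, 0.0607]
tcp_rot: [[-0.596, 0.803, -0.0], [0.803, 0.596, -0.0], [0.0, -0.0, -1.0]]
force: [0.2, 0.1, -0.5]
opening: 0.004
grasp_force: 0.0
top carrier []
top thumb []
side carrier [(array([0.5328, 0.147 , 0.0182]), 0.78)]
side thumb [(array([0.5269, 0.1438, 0.0305]), 0.62)]
```

View pics/p1.png

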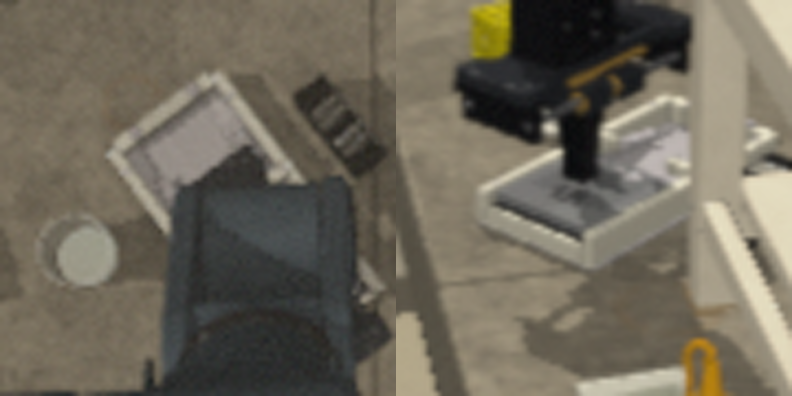

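The fingertips (right half, about (580,178)) are over the carrier's flat area, behind the bar. Next I press.

```bash
python3 -m jog '0 0 8 0 0 0 0; 0 0 0 0 0 0 0'; python3 -m jog '0 0 3 0 0 0 0; 0 0 0 0 0 0 0';python3 -m jog '0 0 3 0 0 0 0; 0 0 0 0 0 0 0'
```

```text
time_s: 4.08
position: [0.5236, 0.1407, 0.052]
tcp_rot: [[-0.596, 0.803, -0.001], [0.803, 0.596, -0.0], [0.001, -0.001, -1.0]]
force: [-0.4, 0.3, -0.1]
opening: 0.004
grasp_force: 0.0
time_s: 4.32
position: [0.5241, 0.1408, 0.0497]
tcp_rot: [[-0.596, 0.803, -0.0], [0.803, 0.596, -0.0], [0.0, -0.0, -1.0]]
force: [-1.1, -0.1, 3.4]
opening: 0.012
grasp_force: 2.3
time_s: 4.58
position: [0.5241, 0.1408, 0.0469]
tcp_rot: [[-0.596, 0.803, -0.0], [0.803, 0.596, -0.0], [-0.0, -0.0, -1.0]]
force: [-1.9, -0.6, 5.7]
opening: 0.007
grasp_force: 3.1
```

```bash
python3 -m jog '0 0 3 0 0 0 0; 0 0 0 0 0 0 0'; python3 -m jog '0 0 2 0 0 0 0; 0 0 0 0 0 0 0';python3 -m jog '0 0 1 0 0 0 0; 0 0 0 0 0 0 0'
```

```text
time_s: 4.82
position: [0.5241, 0.1408, 0.0442]
tcp_rot: [[-0.596, 0.803, 0.0], [0.803, 0.596, -0.0], [-0.0, 0.0, -1.0]]
force: [-2.4, 0.2, 8.3]
opening: 0.005
grasp_force: 4.0
time_s: 5.08
position: [0.5241, 0.1408, 0.0429]
tcp_rot: [[-0.596, 0.803, 0.0], [0.803, 0.596, -0.0], [-0.0, 0.0, -1.0]]
force: [-1.9, -0.7, 12.0]
opening: 0.005
grasp_force: 5.9
time_s: 5.32
position: [0.5241, 0.1408, 0.0428]
tcp_rot: [[-0.596, 0.803, 0.001], [0.803, 0.596, -0.0], [-0.0, 0.0, -1.0]]
force: [-3.2, -0.3, 18.3]
opening: 0.009
grasp_force: 9.4
```

```bash
python3 -m jog '0 0 1 0 0 0 0; 0 0 0.8 0 0 0 0; 0 2 0 0 0 0 0; 0 3 0 0 0 0 0; 0 3 0 0 0 0 0; 0 4 0 0 0 0 0'; python3 -m jog '0 4 0 0 0 0 0; 0 4 0 0 0 0 0; 0 4 0 0 0 0 0; 0 4 0 0 0 0 0; 0 0 0 0 0 0 0'
```

```text
time_s: 6.08
position: [0.5264, 0.1434, 0.0426]
tcp_rot: [[-0.599, 0.8, -0.016], [0.8, 0.599, -0.008], [0.003, -0.018, -1.0]]
force: [-17.4, -19.3, 43.2]
opening: 0.004
grasp_force: 21.6
time_s: 6.7
position: [0.5366, 0.152, 0.0426]
tcp_rot: [[-0.6, 0.8, -0.022], [0.8, 0.6, -0.01], [0.006, -0.024, -1.0]]
force: [-19.8, -20.6, 44.8]
opening: 0.009
grasp_force: 22.5
```

```bash
python3 -m jog '0 4 -1 0 0 0 0; 0 4 -0.5 0 0 0 0; 0 4 0 0 0 0 0; 0 4 0 0 0 0 0; 0 0 0 0 0 0 0'; python3 - <<'E'
from rig import *
import cv2,numpy as np
ims=[]
for c,(x,y) in(("top",(170,150)),("side",(190,145))):
    im=capture(c)["color"][:,:,::-1];ims.append(cv2.resize(im[y:y+90,x:x+90],None,fx=4.4,fy=4.4,interpolation=2))
    for n in("carrier","thumb"): print(c,n,[(np.round(r["at"],4),round(r["conf"],2)) for r in place_of(c,n)[:1]])
cv2.imwrite("pics/p2.png",np.hstack(ims))
E
```

```text
time_s: 7.32
position: [0.5536, 0.1645, 0.0426]
tcp_rot: [[-0.598, 0.802, -0.013], [0.802, 0.598, -0.005], [0.004, -0.013, -1.0]]
force: [-12.9, -9.8, 26.5]
opening: 0.003
grasp_force: 13.6
top carrier []
top thumb []
side carrier [(array([0.5638, 0.1726, 0.0067]), 0.69)]
side thumb [(array([0.5541, 0.1664, 0.0228]), 0.6)]
```

View pics/p2.png

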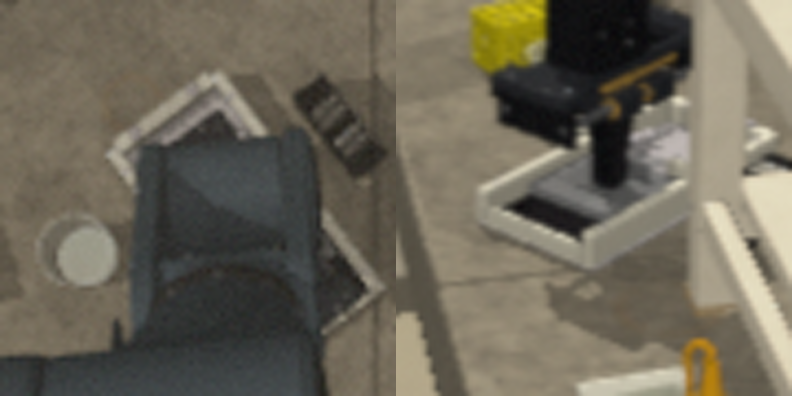

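The bed is down (dark gap behind the tail, right half near (545,215)) and the nose is going under the gates. I keep pushing.

```bash
J="python3 -m jog"; python3 -m jog '0 4 0.5 0 0 0 0; 0 4 0 0 0 0 0; 0 4 0 0 0 0 0; 0 4 0 0 0 0 0; 0 0 0 0 0 0 0' | grep -E 'pos|force: \['; python3 -m jog '0 4 0 0 0 0 0; 0 4 0 0 0 0 0; 0 4 0 0 0 0 0; 0 4 0 0 0 0 0; 0 0 0 0 0 0 0'
```

```text
position: [0.5655, 0.1734, 0.0425]
force: [-14.7, -11.4, 29.9]
time_s: 8.88
position: [0.5742, 0.1811, 0.0425]
tcp_rot: [[-0.599, 0.801, -0.025], [0.801, 0.599, -0.01], [0.007, -0.026, -1.0]]
force: [-19.9, -15.7, 36.3]
opening: 0.004
grasp_force: 21.4
```

```bash
python3 -m jog '0 4 -0.3 0 0 0 0; 0 4 0 0 0 0 0; 0 4 0 0 0 0 0; 0 4 0 0 0 0 0; 0 0 0 0 0 0 0' | grep -E 'pos|force: \['; python3 -m jog '0 4 0 0 0 0 0; 0 4 0 0 0 0 0; 0 4 0 0 0 0 0; 0 0 0 0 0 0 0'
```

```text
position: [0.5834, 0.188, 0.0425]
force: [-26.6, -22.5, 38.8]
time_s: 10.0
position: [0.592, 0.1943, 0.0425]
tcp_rot: [[-0.6, 0.799, -0.037], [0.8, 0.6, -0.017], [0.009, -0.04, -0.999]]
force: [-28.0, -24.0, 41.5]
opening: 0.0
grasp_force: 27.2
```

```bash
python3 -m jog '0 4 -0.4 0 0 0 0; 0 4 -0.3 0 0 0 0; 0 4 0 0 0 0 0; 0 4 0 0 0 0 0; 0 0 0 0 0 0 0' | grep -E 'pos|force: \['; python3 -m jog '0 4 0 0 0 0 0; 0 4 0 0 0 0 0; 0 3 0 0 0 0 0; 0 0 0 0 0 0 0';  python3 - <<'E'
from rig import *
import cv2,numpy as np
ims=[]
for c,(x,y) in(("top",(170,150)),("side",(190,145))):
    im=capture(c)["color"][:,:,::-1];ims.append(cv2.resize(im[y:y+90,x:x+90],None,fx=4.4,fy=4.4,interpolation=2))
    for n in("carrier","thumb"): print(c,n,[(np.round(r["at"],4),round(r["conf"],2)) for r in place_of(c,n)[:1]])
cv2.imwrite("pics/p3.png",np.hstack(ims))
E
```

```text
position: [0.6095, 0.2071, 0.0425]
force: [-21.1, -13.3, 29.4]
time_s: 11.12
position: [0.6187, 0.2137, 0.0425]
tcp_rot: [[-0.598, 0.801, -0.025], [0.802, 0.598, -0.011], [0.007, -0.027, -1.0]]
force: [-19.6, -14.4, 28.2]
opening: 0.005
grasp_force: 18.9
top carrier []
top thumb []
side carrier [(array([0.6172, 0.2132, 0.0078]), 0.59)]
side thumb [(array([0.6127, 0.2087, 0.0262]), 0.64)]
```

View pics/p3.png

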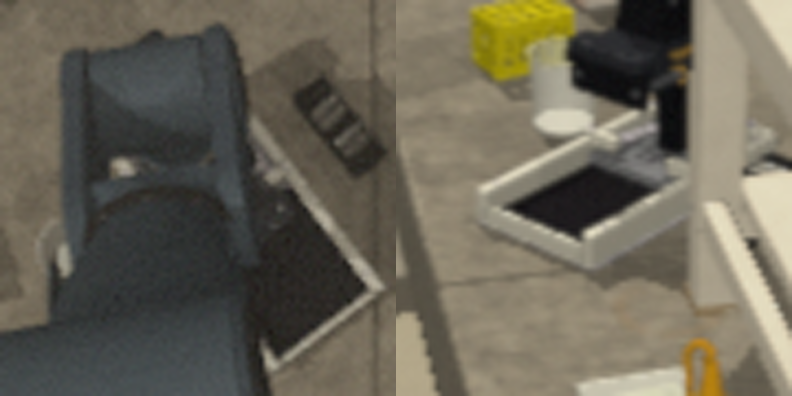

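The carrier is almost home (right half, tail near the gate at about (640,165)). I push on until the force shows the stop.

```bash
for i in 1; do python3 -m jog '0 2 0 0 0 0 0; 0 0 0 0 0 0 0' | grep -E 'pos|force: \['; done; python3 -m jog '0 2 0 0 0 0 0; 0 0 0 0 0 0 0' | grep -E 'pos|force: \['; python3 -m jog '0 2 0 0 0 0 0; 0 0 0 0 0 0 0' | grep -E 'pos|force: \['
```

```text
position: [0.6209, 0.2152, 0.0423]
force: [-18.9, -12.8, 26.7]
position: [0.6221, 0.2161, 0.0423]
force: [-18.6, -13.6, 27.4]
position: [0.6236, 0.2172, 0.0424]
force: [-18.9, -13.0, 28.2]
```

```bash
python3 -m jog '0 2 0 0 0 0 0; 0 0 0 0 0 0 0' | grep -E 'pos|force: \['; python3 -m jog '0 2 0 0 0 0 0; 0 0 0 0 0 0 0' | grep -E 'pos|force: \['; python3 -m jog '0 2 0 0 0 0 0; 0 0 0 0 0 0 0' | grep -E 'pos|force: \['; python3 - <<'E'
from rig import *
capture("side")
for n in("carrier","bed"): print(n,[(r["at"],r["conf"]) for r in place_of("side","carrier")[:1]])
E
```

```text
position: [0.6244, 0.2177, 0.0423]
force: [-21.2, -15.8, 29.6]
position: [0.6244, 0.2178, 0.0424]
force: [-23.1, -18.2, 32.3]
position: [0.6245, 0.2179, 0.0424]
force: [-26.5, -21.7, 34.2]
carrier []
bed []
```

The advance stops dead while the force rises, so the carrier is against the stop. I ease off both forces together and lift.

```bash
python3 -m jog '0 -2 -2 0 0 0 0; 0 -2 -2 0 0 0 0; 0 -3 -2 0 0 0 0; 0 -3 -3 0 0 0 0; 0 -3 -5 0 0 0 0; 0 0 -30 0 0 0 0; 0 0 -50 0 0 0 0;0 0 -50 0 0 0 0; 0 -20 -30 0 0 0 0; 60 0 0 0 0 0 0; 60 0 0 0 0 0 0; 60 0 0 0 0 0 0'; python3 -m jog '60 0 0 0 0 0 0; 0 0 0 0 0 0 0; 0 0 0 0 0 0 0'; python3 - <<'E'
from rig import *
import cv2,numpy as np
ims=[]
for c,(x,y) in(("top",(180,155)),("side",(205,160))):
    im=capture(c)["color"][:,:,::-1];ims.append(cv2.resize(im[y:y+80,x:x+80],None,fx=5,fy=5,interpolation=2))
    for n in("carrier","thumb","home","gate"): print(c,n,[(np.round(r["at"],4),round(r["conf"],2)) for r in place_of(c,n)[:1]])
cv2.imwrite("pics/p4.png",np.hstack(ims))
E
```

```text
time_s: 14.58
position: [0.5055, 0.3527, 0.216]
tcp_rot: [[-0.595, 0.804, 0.004], [0.804, 0.595, 0.002], [-0.0, 0.005, -1.0]]
force: [0.4, -0.1, 0.0]
opening: 0.006
grasp_force: 0.0
time_s: 14.95
position: [0.4703, 0.3996, 0.2154]
tcp_rot: [[-0.596, 0.803, 0.003], [0.803, 0.596, 0.001], [-0.001, 0.003, -1.0]]
force: [-0.2, -0.8, 0.5]
opening: 0.005
grasp_force: 0.0
top carrier [(array([0.6218, 0.2207, 0.0111]), 0.82)]
top thumb [(array([0.6224, 0.2152, 0.0215]), 0.56)]
top home [(array([0.6236, 0.2162, 0.0132]), 0.68)]
top gate [(array([0.5869, 0.1873, 0.0202]), 0.64)]
side carrier [(array([0.6238, 0.2168, 0.0074]), 0.73)]
side thumb [(array([0.6182, 0.2112, 0.0215]), 0.55)]
side home [(array([0.6253, 0.2175, 0.0118]), 0.9)]
side gate [(array([0.5855, 0.1908, 0.0243]), 0.71)]
```

View pics/p4.png

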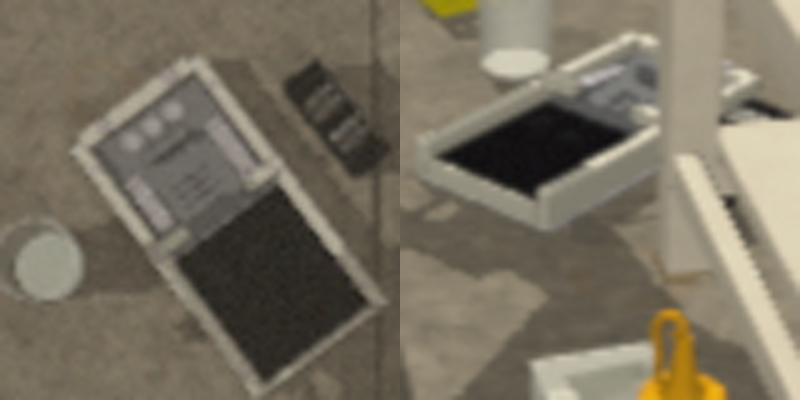

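```bash
python3 - <<'E'
from rig import *
from cam import *
import cv2
d=capture("top");a=np.radians(36.7);ims=[]
for z in(.02,):
    X,Y=np.meshgrid(np.arange(-130,126,.4),np.arange(70,-70,-.4))
    x=X/1e3;y=Y/1e3
    P=np.stack([.5775+np.cos(a)*x-np.sin(a)*y,.1795+np.sin(a)*x+np.cos(a)*y,0*x+z],-1).reshape(-1,3)
    m=proj(d,P).reshape(X.shape+(2,)).astype(np.float32)
    im=cv2.remap(d["color"][:,:,::-1].copy(),m,None,cv2.INTER_CUBIC)
    for v in(6,106): cv2.line(im,(int((v+130)/.4),0),(int((v+130)/.4),25),(0,0,255),1)
    cv2.imwrite("pics/rect.png",im)
    g=im.mean(2); 
    for yy in(-20,0,20):
        k=int((70-yy)/.4); print(yy,[(int(v),int(g[k-8:k+8,int((v+130)/.4)].mean())) for v in range(-12,122,3)])
E
```

```text
-20 [(-12, 41), (-9, 38), (-6, 42), (-3, 40), (0, 61), (3, 85), (6, 86), (9, 81), (12, 81), (15, 88), (18, 100), (21, 105), (24, 105), (27, 106), (30, 105), (33, 107), (36, 107), (39, 107), (42, 105), (45, 107), (48, 107), (51, 108), (54, 107), (57, 106), (60, 104), (63, 92), (66, 84), (69, 79), (72, 82), (75, 94), (78, 102), (81, 102), (84, 106), (87, 119), (90, 138), (93, 147), (96, 142), (99, 131), (102, 111), (105, 91), (108, 102), (111, 140), (114, 160), (117, 163), (120, 154)]
0 [(-12, 38), (-9, 41), (-6, 43), (-3, 38), (0, 59), (3, 90), (6, 90), (9, 84), (12, 83), (15, 84), (18, 84), (21, 92), (24, 103), (27, 93), (30, 85), (33, 93), (36, 85), (39, 91), (42, 94), (45, 85), (48, 96), (51, 104), (54, 106), (57, 105), (60, 108), (63, 102), (66, 86), (69, 72), (72, 81), (75, 98), (78, 99), (81, 94), (84, 101), (87, 121), (90, 141), (93, 146), (96, 143), (99, 133), (102, 112), (105, 92), (108, 101), (111, 142), (114, 161), (117, 164), (120, 153)]
20 [(-12, 38), (-9, 38), (-6, 40), (-3, 40), (0, 55), (3, 82), (6, 88), (9, 83), (12, 81), (15, 81), (18, 84), (21, 94), (24, 106), (27, 103), (30, 101), (33, 107), (36, 103), (39, 102), (42, 104), (45, 100), (48, 103), (51, 107), (54, 106), (57, 106), (60, 107), (63, 106), (66, 106), (69, 98), (72, 93), (75, 100), (78, 101), (81, 97), (84, 104), (87, 123), (90, 143), (93, 146), (96, 144), (99, 134), (102, 113), (105, 94), (108, 101), (111, 141), (114, 162), (117, 163), (120, 152)]
```

View pics/rect.png

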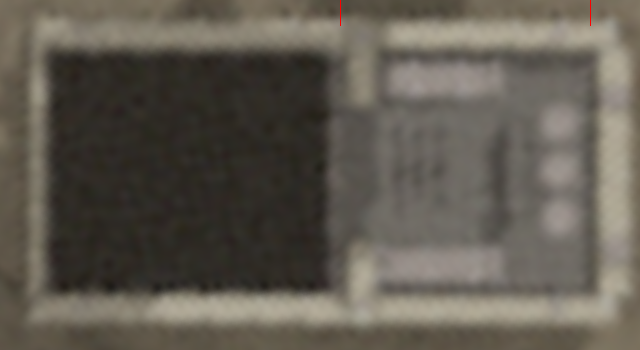

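In the rectified view, the nose is against the stop (column 590), the bar is at about x = 70 mm, the springs lie on the plate, and the bed edge is clear at x ≈ 1 mm (column 330).

```bash
python3 -c "
from rig import *
print(hand_in())"
```

```text
the job is handed in; nothing more can be done
None
```

The carrier is loaded in the dock, home against the end stop with both leaf springs on it; the camera shows the bed clear of its tail, though I could not measure the bed's height directly. I pressed and pushed only, finished with the fingers clear, and handed the job in at about 15 s on the robot's clock; the hand-in gave no verdict.

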